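Kit the ski-waxing tray to its drawn layout

TASK

Kit the grey waxing tray from the sloping red shelf: take the cork block, the orange wax block and the oval brush and lay each one flat, right way up, inside the outline of its shape that is drawn in the tray. Set them down, do not let them drop or tumble, and leave the scraper and the other things on the bench where they are.

Things in the scene. Friction and masses are not known exactly. Their poses are not given: they have to be found in the camera images.
- cork: Rectangular cork block, 100 long x 45 wide x 36 mm high, about 50 g. Origin on its underside, middle of the end at the lip; x along its length (up the slope at the start), y across its width, z out of its top. At the start it lies with its underside on the slope of the red shelf, lower end against the lip, its order in the row unknown.
- cork_mid (a point): Middle of the cork block's underside (50 mm along its x from its origin).
- wax: Rectangular orange wax block, 64 long x 40 wide x 32 mm high, about 80 g. Origin on its underside, middle of the end at the lip; x along its length (up the slope at the start), y across its width, z out of its top. At the start it lies on the slope, lower end against the lip, its order in the row unknown.
- wax_mid (a point): Middle of the wax block's underside (32 mm along its x from its origin).
- brush: Oval hand brush, 120 x 50 x 38 mm high, about 150 g: wooden back (heights 14 to 38 mm), sides straight and parallel over the middle 70 mm, half-round ends; stands on rigid steel bristles 110 x 34 x 14 mm. Origin at the bristle tips, middle of the bristles' end at the lip; x along its length (up the slope at the start), y across, z out of its top. Starts on the slope, order in the row unknown.
- brush_mid (a point): Middle of the brush's underside, at the bristle tips (55 mm along its x from its origin).
- scraper: Clear plastic scraper, 100 x 58 x 5 mm, flat on the slope in the same row; not part of the kit, stays there. Origin on its underside, middle of the end at the lip; x along its length (up the slope at the start), y across its width, z out of its top. 
- shelf: Fixed Falu red shelf, 430 mm wide. Its top faces the robot and slopes up 32 degrees towards the shelf's +x for 150 mm; a lip 8 mm high runs along the low edge. Origin on the table, 20 mm straight below the middle of the line where slope and lip meet; y along the lip. Four things lie in a row on the slope about 100 mm apart, lengths up the slope. Nothing is above it.
- tray: Fixed grey tray, 158 (x) x 308 (y) mm outside, floor 4 mm above the table, rim 6 mm above the floor. Origin under its middle, on the table. Three layout cards lie side by side on its floor, 90 mm apart along its y, in any order.
- card_cork: Paper card 146 x 88 mm on the tray floor with the large rectangle drawn on it, 112 x 57 mm: the cork block's spot. Origin in the middle of the rectangle, on the tray floor; x along its long side, z up.
- card_wax: The same card with the small rectangle, 76 x 52 mm: the wax block's spot. Origin and axes likewise.
- card_brush: The same card with the long outline with half-round ends, 132 x 62 mm: the brush's spot. Origin and axes likewise.
- stub: Worn stub of orange wax, 30 x 38 x 14 mm, on the table in front of the shelf; not part of the kit. Origin under its middle.
- tin: Small round tin, 60 mm across, 40 mm high, on the table; leave it. Origin under its middle.
- tape: Roll of tape lying flat, 90 mm across, 24 mm high, on the table; leave it. Origin under its middle.
Not all that is in view belongs to the job. Leave any blue look-alike of the cork alone. Leave any purple or turquoise look-alike of the brush alone.

How it is judged:
At the end, for the whole second after the job is handed in: Cork, wax block and brush each rest on the tray floor, underside down (4.5 degrees), middle within 10 mm of the middle of its own outline, long side within 14 degrees of the outline's either way round, at rest; scraper, stub, tin and tape within 3 cm of their starts (horizontal distance between cork_mid and card_cork below 0.01 m and angle between the x axis of cork and the x axis of card_cork, either way round below 0.25 rad and angle between each of cork, wax, brush's own z axis and vertical below 0.08 rad and z of each of cork_mid, wax_mid, brush_mid in the frame of tray below 0.008 m and linear speed of each of cork, wax, brush below 0.02 m/s and horizontal distance between wax_mid and card_wax below 0.01 m and angle between the x axis of wax and the x axis of card_wax, either way round below 0.25 rad and horizontal distance between brush_mid and card_brush below 0.01 m and angle between the x axis of brush and the x axis of card_brush, either way round below 0.25 rad and distance of each of scraper, stub, tin, tape from where it was at the start of the episode below 0.03 m); the robot touches nothing.
It fails at once if the cork is dropped, thrown or let fall (moves faster than 0.5 m/s with no finger on it) (linear speed of cork above 0.5 m/s and contact force between cork and the fingers below 0.02 N).
It fails at once if the wax is dropped, thrown or let fall (moves faster than 0.5 m/s with no finger on it) (linear speed of wax above 0.5 m/s and contact force between wax and the fingers below 0.02 N).
It fails at once if the brush is dropped, thrown or let fall (moves faster than 0.5 m/s with no finger on it) (linear speed of brush above 0.5 m/s and contact force between brush and the fingers below 0.02 N).
It fails at once if the scraper, stub, tin or tape is pushed more than 3 cm from its place (distance of any of scraper, stub, tin, tape from where it was at the start of the episode above 0.03 m).
It also fails if it takes over 72 s, if anything falls off the work surface, if the arm or the gripper's body presses on something with over 40 N, if the wrist force passes 120 N, or if a joint passes its speed limit or range.

ROBOT

A 7-joint arm with a two-finger parallel gripper is mounted at the origin on the work surface. World frame = base frame: x ahead of the robot, y to its left, z up, the work surface at z = 0. Lengths are in m, angles in rad, forces in N, time in s.
With the tool pointing down it reaches from about 0.35 to 0.9 m from the base axis. Payload 8.1 kg.
Tool frame: the origin (TCP) lies between the finger pads; the fingertips stand ahead of it and the grasp point (between the pads) is the TCP (arm.nose_length is the z of the fingertips in the tool frame, in m); z points along the fingers, y is the line along which they close (so a half turn about z gives the same grasp; the last joint's range is limited). The gripper opens to 92 mm and grips with 3 to 60 N. Pads are 19 mm wide; open, the fingers measure 130 mm over their backs; the gripper's body (75 mm by 190 mm) begins 47 mm behind the grasp point.
Start: joints at [-1.222, 0.434, 0.025, 1.573, -0.012, 1.134, -0.075], TCP at [0.273, 0.562, 0.211] pointing down, gripper open.
Joint ranges: [-2.62, 2.62], [-0.44, 2.09], [-1.27, 1.32], [0.08, 2.57], [-1.32, 4.46], [0.12, 2], [-2.74, 2.74]. Speed limits (rad/s): [2.22, 2.22, 3.01, 3.01, 3.14, 3.14, 3.14].

INTERFACE

Orientations are given as a rotation vector (axis times angle).
In Python, from cell import sensors, optics, arm gives the robot as it stands.
- The arm moves only by the tool arm_command, never from a script. Its argument "deltas" is one flat list of numbers, 7 for each row, row after row: the turn, a rotation vector about the world's x, y, z as a fraction of full scale, then the shift along the world's x, y, z as a fraction of full scale, then the finger opening in mm, from 0 to 91.8. In form: [wx, wy, wz, dx, dy, dz, fingers, wx, wy, wz, dx, dy, dz, fingers, ...]. A call has 1 to 20 rows; each row is the pose to reach, as a shift and turn from the pose commanded when the call began; what a row does not reach only later rows make up. Full scale, the value 1, is 1 m for a shift and 90 degrees for a turn. A row lasts 1/10 s, in which the tool goes at most 50 mm and 8.59 degrees, less where a joint would pass 70% of its speed; a pose out of reach is approached as far as the arm can. A call with a number of a shift or a turn outside -1 to 1 is refused whole. A call with a gripper value outside its range is refused whole. The fingers move at their own pace and stop on an object; "force" is the grip in N (left out, the last holds). Time passes only in rows, so rows that repeat a pose let the fingers close. It gives the time, the measured TCP pose, the force, the opening and the grip force at its end, in the units of the state.
- sensors.observe(): the state, without advancing time (a new reading comes with each control period).
- optics.get_image(name): name is "side" or "top"; returns the picture (420x560x3 uint8, blue, green, red); there is no depth.
- optics.calibration(name): a dict with "camera_matrix" (3x3 intrinsics, pixels), "rvec" (rotation vector, rad) and "tvec" (3), from world to camera coordinates, as OpenCV has them. Camera axes: x right, y down, z forward; pixel columns grow to the right and rows downward; lengths in m; the calibration is good to about 2 mm. A picture is of the moment at which its call begins. calibration takes no time and is no camera call.
- arm.sign_off(): hands the job in; it is judged then, once.
The state is a dict: "clock": time; "joints": joint angles; "dq": joint speeds; "joint_efforts": joint torques, N m; "position": TCP position; "ee_rot": TCP orientation; "force": force on the tool from outside, world axes, zero at the start; "ft_torque": the same for the moment, N m; "width": opening from 0.0 (shut) to 1.0 (fully open); "gripper_force": force on a finger pad.
Only numpy, scipy, OpenCV 4.12 (cv2) and the standard library are available. Lean on these libraries where they do the work, as an engineer would, in place of code of your own. Each camera call takes 0.05 s, during which the arm holds its last target. There are 200 camera calls.

## Working session

There is one attempt and no reset: what is moved stays moved. The work goes in short steps, Python scripts to look and compute and a tool call to move; the robot and the scene stay as the last step left them, time stands still between calls to the robot, and variables do not carry over. Pictures are saved under pics/ and viewed, at most 10 in all, crops included, and the job is handed in when it is done.

Besides the shell and the picture viewer there is one more tool, called after "Call:" by a JSON object that holds its "op" and its "data", one argument or row to a line. arm_command: Moves the arm, as the interface text tells. Its arguments: {"type":"object","properties":{"deltas":{"type":"array","items":{"type":"number"}},"force":{"type":"number"}},"required":["deltas"]}

```bash
ls; mkdir -p pics
python3 - <<'E'
from cell import sensors, optics, arm
import cv2,numpy as np
for n in("top","side"):
    cv2.imwrite(f"pics/{n}0.png",cv2.resize(optics.get_image(n),(784,588),interpolation=cv2.INTER_CUBIC))
    c=optics.calibration(n);R=cv2.Rodrigues(np.array(c["rvec"]))[0]
    print(n,c["camera_matrix"],-R.T@np.array(c["tvec"]).ravel(),R)
s=sensors.observe();print(s,arm.nose_length)
E
```

```text
pics
top [[499.45264919   0.         277.8195593 ]
 [  0.         499.45264919 202.07045273]
 [  0.           0.           1.        ]] [0.30045673 0.01782632 1.34422379] [[ 0.00270556 -0.99999179 -0.00301721]
 [-0.99436434 -0.00237053 -0.10599024]
 [ 0.10598221  0.00328697 -0.99436259]]
side [[388.15134526   0.         281.14536935]
 [  0.         388.15134526 212.69209584]
 [  0.           0.           1.        ]] [ 0.10790044 -0.7376023   0.9890579 ] [[ 0.9107028  -0.41302277  0.0057094 ]
 [-0.30448837 -0.68059947 -0.66638667]
 [ 0.27911868  0.60514176 -0.74558447]]
{'clock': 0.1, 'joints': array([-1.22157712,  0.43514917,  0.02497719,  1.57399414, -0.011605  ,
        1.13398644, -0.07508504]), 'dq': array([-0.00076447, -0.00103562, -0.00111976, -0.00252279,  0.00025116,
        0.0014787 ,  0.00034488]), 'joint_efforts': array([ 4.19265896e-03, -6.69113159e+01,  9.88512039e-01, -3.15142322e+01,
       -6.05094130e-02,  3.73457756e-02,  2.73180450e-05]), 'position': array([0.27272065, 0.56183709, 0.21043069]), 'ee_rot': array([-7.03743320e-01, -3.06156052e+00,  2.16606001e-03]), 'force': array([-0.414703  ,  0.57658543,  0.32131261]), 'ft_torque': array([0.00669061, 0.00150673, 0.02636735]), 'gripper_force': 0.0, 'width': 0.9989391785307555} 0.019
```

View pics/top0.png

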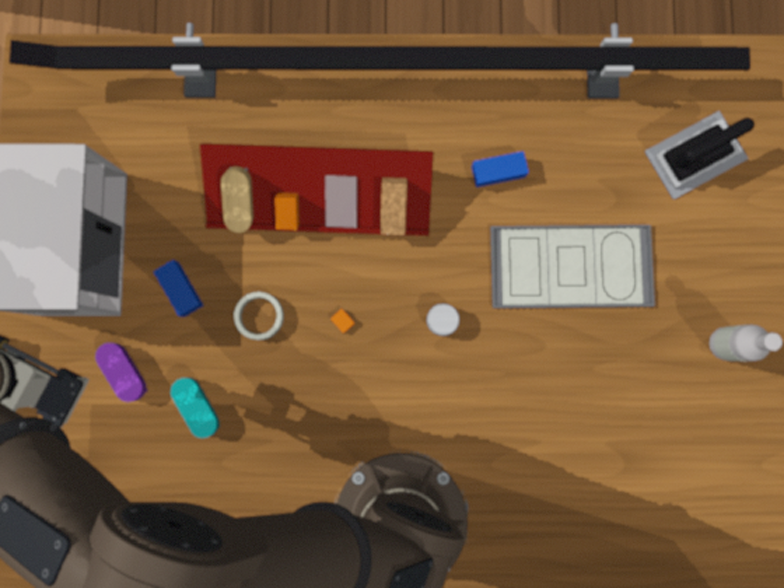

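View pics/side0.png

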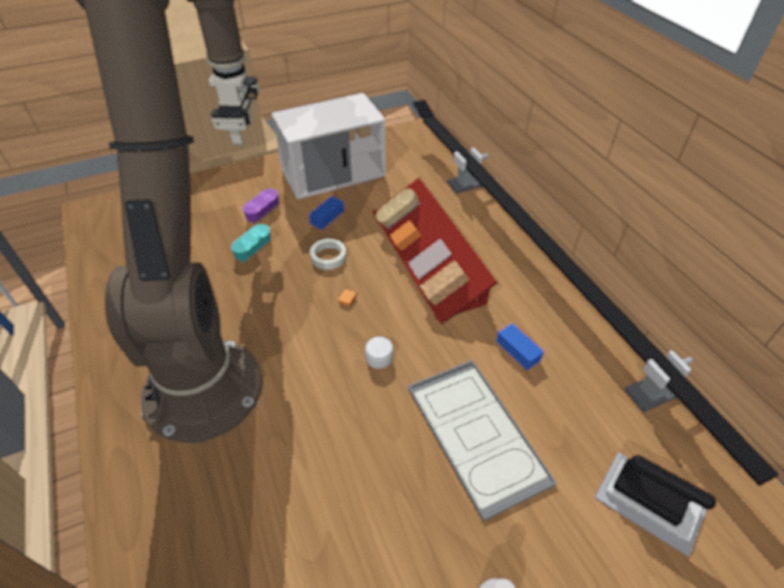

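The top view shows the shelf row, left to right: brush (235,200), wax (287,211), scraper (341,201) and cork (393,206). The tray cards, left to right, are cork (524,267), wax (571,266) and brush (618,265). The tape, stub and tin stand in front of the shelf. I'll zoom in to measure.

Run:
```python
from cell import optics
import cv2,numpy as np
im=optics.get_image("top");cv2.imwrite("pics/raw.png",im)
f=lambda y0,y1,x0,x1:cv2.resize(im[y0:y1,x0:x1],None,fx=4,fy=4,interpolation=cv2.INTER_CUBIC)
a=f(98,173,138,313);b=f(155,225,345,470)
c=np.zeros((580,700,3),np.uint8);c[:300,:700]=a;c[300:580,:500]=b
cv2.imwrite("pics/crop.png",c)
```

```text
(no output)
```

View pics/crop.png

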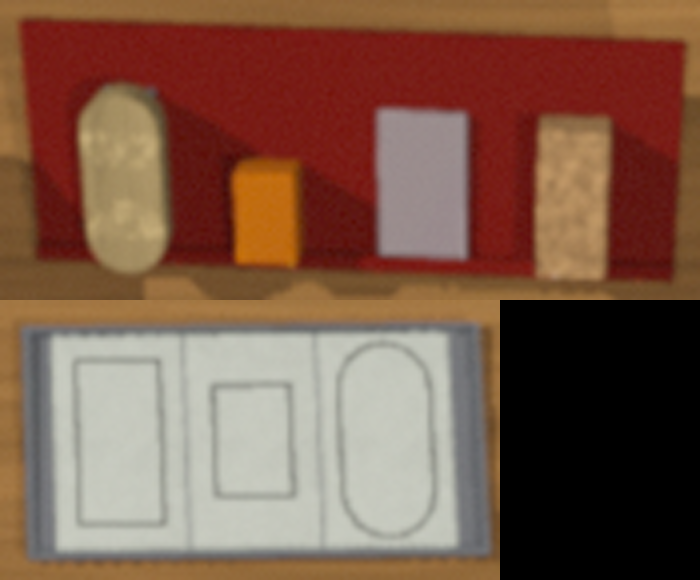

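The crops show clear top faces for the brush, wax, scraper and cork on the shelf. In the tray the outlines are centred near (120,442), (253,440) and (387,440). I'll fit the shelf, item and card poses from these corners.

```bash
cat > h.py <<'E'
import numpy as np,cv2,json
from scipy.spatial.transform import Rotation as Ro
from scipy.optimize import least_squares
from cell import sensors,optics
C={n:optics.calibration(n) for n in("top","side")}
def proj(P,n="top"):
    c=C[n];return cv2.projectPoints(np.array(P,float).reshape(-1,3),np.array(c["rvec"]),np.array(c["tvec"]),np.array(c["camera_matrix"]),None)[0][:,0]
def back(uv,z,n="top"):
    c=C[n];R=cv2.Rodrigues(np.array(c["rvec"]))[0];o=-R.T@np.array(c["tvec"]).ravel()
    d=np.c_[np.atleast_2d(uv),np.ones(len(np.atleast_2d(uv)))]@np.linalg.inv(c["camera_matrix"]).T@R
    return o+d*((z-o[2])/d[:,2])[:,None]
def fit(model,place,uv,p0,n="top"):   # place(p, model pts)->world
    r=least_squares(lambda p:(proj(place(p,model),n)-uv).ravel(),p0,x_scale=.01);return r.x,np.sqrt(np.mean(r.fun**2))
def go(pos,yaw,tilt):
    """delta from the present pose to TCP pos, tool approach tilted by tilt from down to yaw dir; tool y = lip dir"""
    s=sensors.observe();Rc=Ro.from_rotvec(s["ee_rot"])
    Rt=Ro.from_euler('z',yaw)*Ro.from_euler('y',-tilt)*Ro.from_matrix(np.diag([-1,1,-1.]))
    w=(Rt*Rc.inv()).as_rotvec()/(np.pi/2)
    print(np.round(w,4),np.round(np.array(pos)-s["position"],4),"at",np.round(s["position"],4),"t",s["clock"],"w",s["width"])
E
python3 - <<'E'
from h import *
sh=lambda l:np.array(l,float)/4+[138-.375,98-.375]
tr=lambda l:(np.array(l,float)-[0,300])/4+[345-.375,155-.375]
a,b=back(sh([[22,19],[684,41]]),.02+.15*np.sin(np.radians(32)))
print("top edge",a,b,np.linalg.norm(a-b))
d=a-b;yaw=np.arctan2(-d[0],d[1]);O=(a+b)/2-Ro.from_euler('z',yaw).apply([.15*np.cos(np.radians(32)),0,0]);O[2]=.02
print("shelf lip line mid",O,"yaw",yaw)
RS=Ro.from_euler('z',yaw)*Ro.from_euler('y',-np.radians(32))
def place(p,m): return O+RS.apply(Ro.from_euler('z',p[2]).apply(m)+[p[0],p[1],0])
box=lambda L,W,H:np.array([[L,W/2,H],[L,-W/2,H],[0,-W/2,H],[0,W/2,H]])
for n,m,uv in(("cork",box(.1,.045,.036),[[538,133],[611,133],[608,279],[535,277]]),
  ("wax",box(.064,.04,.032),[[234,172],[300,172],[298,265],[235,264]])):
    p,e=fit(m,place,sh(uv),[0,0,0]);L=m[0,0];print(n,p,e,"mid",place(p,[[L/2,0,0]]))
m=np.array([[-.005,0,.038],[.115,0,.038],[.055,.025,.038],[.055,-.025,.038]])
p,e=fit(m,place,sh([[127,272],[121,95],[80,182],[169,180]]),[0,.15,0]);print("brush",p,e,"mid",place(p,[[.055,0,0]]))
flat=lambda p,m:np.array([p[0],p[1],.004])+Ro.from_euler('z',p[2]).apply(m)
for n,L,W,uv in(("cork",.112,.057,[[75,359],[160,359],[165,524],[78,526]]),("wax",.076,.052,[[211,384],[292,382],[295,495],[216,497]])):
    m=box(L,W,0)-[L/2,0,0];print(n,fit(m,flat,tr(uv),[.5,-.3,0]))
m=np.array([[.066,0,0],[-.066,0,0],[0,.031,0],[0,-.031,0]])
print("brush",fit(m,flat,tr([[383,342],[390,537],[338,440],[436,440]]),[.5,-.3,0]))
m=box(.158,.308,.01)-[.079,0,0]+0
print("tray",fit(m,lambda p,m:flat(p,m)-[0,0,.004],tr([[23,326],[480,325],[490,556],[32,558]]),[.5,-.3,0]))
print("tin/stub/tape",back(np.array([[442,320],[342,321],[259,316]])/1.4,[.04]))
E
```

```text
top edge [0.68926323 0.3678532  0.09948789] [ 0.67555811 -0.05618128  0.09948789] 0.42425589797380686
shelf lip line mid [0.55526984 0.15994525 0.02      ] yaw -0.03230951772984059
cork [-0.00150874 -0.14543421  0.01285489] 0.3510352571277086 mid [[0.59169047 0.01390101 0.04569426]]
wax [-0.00033348  0.05518349 -0.02381512] 0.42204736848858915 mid [[0.58386089 0.21347106 0.03677589]]
brush [-1.48172915e-05  1.45836957e-01 -2.29556108e-02] 0.9131619515651046 mid [[0.60653362 0.30293836 0.04913003]]
cork (array([ 0.47664718, -0.23906682,  0.00781483]), np.float64(0.2378841413646345))
wax (array([ 0.47842846, -0.329619  ,  0.01564632]), np.float64(0.3344879993302548))
brush (array([ 0.47852363, -0.41959327,  0.00312598]), np.float64(0.4063056023672992))
tray (array([ 0.47684077, -0.32984237,  0.00772772]), np.float64(0.30913118923343275))
tin/stub/tape [[ 0.37012182 -0.07698428  0.04      ]
 [ 0.36778182  0.10951713  0.04      ]
 [ 0.37672219  0.26463659  0.04      ]]
```

```bash
cat >> h.py <<'E'
Y=-.032;T=np.radians(32)
M=dict(cork=[.5917,.0139,.0457],wax=[.5839,.2135,.0368],brush=[.6065,.3029,.0491])
YA=dict(cork=-.02,wax=-.056,brush=-.055)
D=dict(cork=[.4775,-.2392,.004],wax=[.4777,-.3296,.004],brush=[.4780,-.4196,.004])
H=dict(cork=.024,wax=.022,brush=.026)
def pre(n,up=0):
    N=(Ro.from_euler('z',Y)*Ro.from_euler('y',-T)).apply([0,0,1]);print(n,"normal",np.round(N,3))
    go(np.array(M[n])+N*(H[n]+up),YA[n],T)
def put(n,up=0): go(np.array(D[n])+[0,0,H[n]+up],.008,0)
E
python3 -c "
from h import *
pre('brush',.1);pre('brush')"
```

```text
brush normal [-0.53   0.017  0.848]
[-0.089  -0.3465  0.2463] [ 0.267  -0.2569 -0.0546] at [0.2728 0.5619 0.2105] t 0.15 w 0.99956999389162
brush normal [-0.53   0.017  0.848]
[-0.089  -0.3465  0.2463] [ 0.32   -0.2585 -0.1394] at [0.2728 0.5619 0.2105] t 0.15 w 0.99956999389162
```

Call:
{"op": "arm_command", "data": {
  "deltas": [0,0,0,0.1,-0.1,0.08,75,-0.03,-0.12,0.08,0.15,-0.17,0.08,75,-0.06,-0.23,0.16,0.2,-0.22,0.07,75,-0.089,-0.3465,0.2463,0.26,-0.255,0.05,75,-0.089,-0.3465,0.2463,0.267,-0.257,0.02,75,-0.089,-0.3465,0.2463,0.267,-0.257,-0.03,75,-0.089,-0.3465,0.2463,0.267,-0.257,-0.055,75,-0.089,-0.3465,0.2463,0.267,-0.257,-0.055,75,-0.089,-0.3465,0.2463,0.267,-0.257,-0.055,75,-0.089,-0.3465,0.2463,0.267,-0.257,-0.055,75,-0.089,-0.3465,0.2463,0.267,-0.257,-0.055,75,-0.089,-0.3465,0.2463,0.267,-0.257,-0.055,75,-0.089,-0.3465,0.2463,0.267,-0.257,-0.055,75,-0.089,-0.3465,0.2463,0.267,-0.257,-0.055,75,-0.089,-0.3465,0.2463,0.267,-0.257,-0.055,75,-0.089,-0.3465,0.2463,0.267,-0.257,-0.055,75],
  "force": 20
}}

```text
clock: 1.75
position: [0.5398, 0.3056, 0.1563]
ee_rot: [0.07, 2.582, -0.018]
force: [-0.3, -0.4, -0.0]
width: 0.818
gripper_force: 0.0
```

```bash
python3 -c "
from h import *
pre('brush');print(sensors.observe()['joints'])
a=optics.get_image('top');b=optics.get_image('side')
cv2.imwrite('pics/g1.png',np.hstack([cv2.resize(a[60:260,60:260],(400,400)),cv2.resize(b[100:250,220:370],(400,400))]))"
```

```text
brush normal [-0.53   0.017  0.848]
[-0.0008  0.     -0.0007] [ 0.053  -0.0022 -0.0852] at [0.5398 0.3056 0.1563] t 1.75 w 0.8177773281797674
[-1.06603938  0.31519629  0.24254334  2.11257873  0.81229824  0.49752111
 -0.01368528]
```

View pics/g1.png

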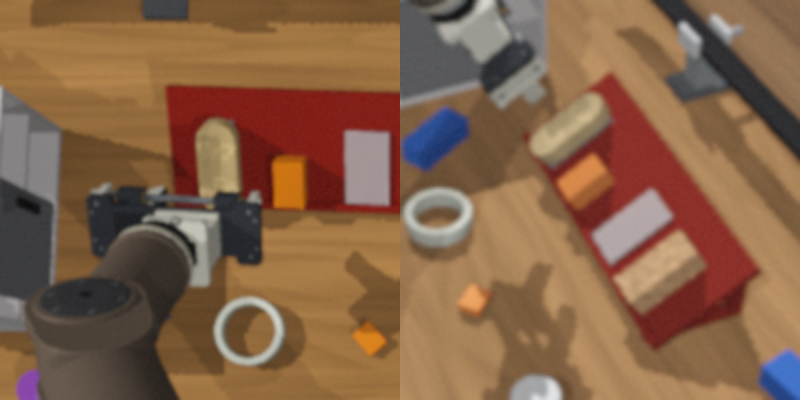

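The gripper is over the brush, tilted, with the top-view body spanning x 88–262 in the crop. I'll check that against the projected gripper body before I descend.

```bash
python3 -c "
from h import *
s=sensors.observe();R=Ro.from_rotvec(s['ee_rot'])
for z in(-.1,-.047,0,.019):
  P=s['position']+R.apply([[0,.095,z],[0,-.095,z],[0,.065,z],[0,-.065,z],[0,0,z]]);print(z,np.round((proj(P)-60)*2))
print((proj([M['brush']])-60)*2)"
```

```text
-0.1 [[ 95. 218.]
 [264. 227.]
 [122. 219.]
 [238. 226.]
 [180. 222.]]
-0.047 [[110. 200.]
 [273. 210.]
 [136. 202.]
 [247. 208.]
 [192. 205.]]
0 [[123. 186.]
 [280. 195.]
 [148. 188.]
 [255. 194.]
 [201. 191.]]
0.019 [[128. 181.]
 [282. 190.]
 [152. 182.]
 [258. 188.]
 [205. 185.]]
[[223.68795796 157.33129396]]
```

The projection matches the picture to within a few mm, so I'll descend and grip.

Call:
{"op": "arm_command", "data": {
  "deltas": [0,0,0,0.013,-0.0005,-0.021,75,0,0,0,0.027,-0.001,-0.043,75,0,0,0,0.037,-0.0015,-0.06,75,0,0,0,0.045,-0.002,-0.073,75,0,0,0,0.05,-0.002,-0.081,75,0,0,0,0.053,-0.002,-0.085,75,0,0,0,0.053,-0.002,-0.085,75,0,0,0,0.053,-0.002,-0.085,60,0,0,0,0.053,-0.002,-0.085,50,0,0,0,0.053,-0.002,-0.085,45,0,0,0,0.053,-0.002,-0.085,40,0,0,0,0.053,-0.002,-0.085,40,0,0,0,0.053,-0.002,-0.085,40,0,0,0,0.053,-0.002,-0.085,40],
  "force": 25
}}

```text
clock: 3.25
position: [0.5929, 0.3033, 0.0712]
ee_rot: [0.07, 2.582, -0.019]
force: [0.9, -0.3, 0.8]
width: 0.439
gripper_force: 0.0
```

The fingers reached 40 mm with no force, so they may have missed the wood. I'll take a look.

```bash
python3 -c "
from h import *
s=sensors.observe();print(s['width'],s['gripper_force'],s['force'])
a=optics.get_image('top');b=optics.get_image('side')
cv2.imwrite('pics/g2.png',np.hstack([cv2.resize(a[80:200,130:250],(400,400),interpolation=2),cv2.resize(b[120:210,250:340],(400,400),interpolation=2)]))"
```

```text
0.43875405553609864 0.0 [ 0.87558191 -0.26273966  0.80511795]
```

View pics/g2.png

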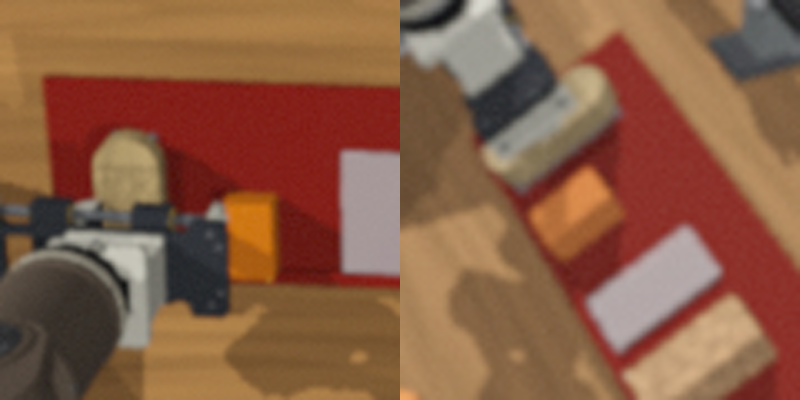

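```bash
python3 -c "
from h import *
s=sensors.observe();R=Ro.from_rotvec(s['ee_rot'])
im={}
for n,x0,y0,k in(('top',130,80,120),('side',250,120,90)):
  im[n]=cv2.resize(optics.get_image(n)[y0:y0+k,x0:x0+k],(400,400),interpolation=2)
  for z,col in((-.1,(255,0,0)),(-.047,(0,255,0)),(.019,(255,255,0))):
    L=[[.0375,.095,z],[.0375,-.095,z],[-.0375,-.095,z],[-.0375,.095,z]] if z<0 else [[.0095,.02,z],[.0095,-.02,z],[-.0095,-.02,z],[-.0095,.02,z]]
    p=(proj(s['position']+R.apply(L),n)-[x0,y0]+.5)*400/k
    cv2.polylines(im[n],[p.astype(int)],True,col,1)
  RS=Ro.from_euler('z',-.055)*Ro.from_euler('y',-T)
  p=(proj(np.array(M['brush'])+RS.apply([[.06,.025,.038],[.06,-.025,.038],[-.06,-.025,.038],[-.06,.025,.038]]),n)-[x0,y0]+.5)*400/k
  cv2.polylines(im[n],[p.astype(int)],True,(255,255,255),1)
cv2.imwrite('pics/g3.png',np.hstack([im['top'],im['side']]))"
```

```text
(no output)
```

View pics/g3.png

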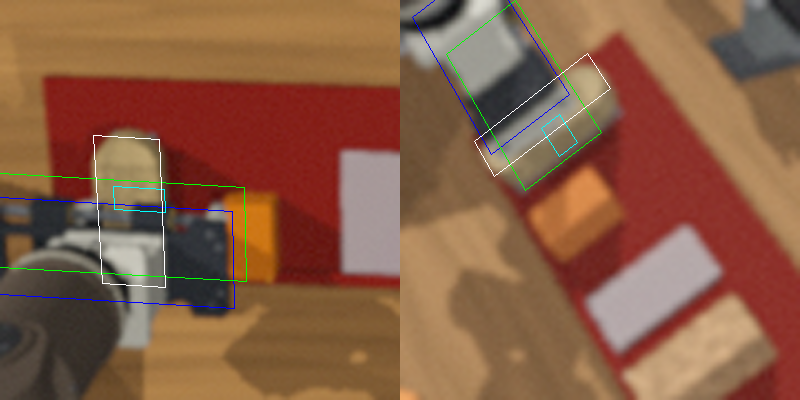

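```bash
python3 -c "
from h import *
im=optics.get_image('side')
Z=Ro.from_euler('z',Y);O=np.array([.5553,.1599,.02]);RS=Z*Ro.from_euler('y',-T)
Q=[O+RS.apply([[.15,.215,0],[.15,-.215,0],[0,-.215,0],[0,.215,0]])]
for n,L,W,Hh in(('cork',.1,.045,.036),('wax',.064,.04,.032),('brush',.12,.05,.038)):
  Q.append(np.array(M[n])+(Ro.from_euler('z',YA[n])*Ro.from_euler('y',-T)).apply(np.array([[L,W,2*Hh],[L,-W,2*Hh],[-L,-W,2*Hh],[-L,W,2*Hh]])/2))
for n,L,W in(('cork',.112,.057),('wax',.076,.052),('brush',.132,.062)):
  Q.append(np.array(D[n])+np.array([[L,W,0],[L,-W,0],[-L,-W,0],[-L,W,0]])/2)
x0,y0,f=240,110,3.5
im=cv2.resize(im[110:280,x0:x0+165],None,fx=f,fy=f,interpolation=2)
im=cv2.resize(optics.get_image('side')[110:280,240:405],None,fx=f,fy=f,interpolation=2)
for q in Q: cv2.polylines(im,[((proj(q,'side')-[x0,y0]+.5)*f).astype(int)],True,(255,255,255),1)
cv2.imwrite('pics/g4.png',im)"
```

```text
(no output)
```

View pics/g4.png

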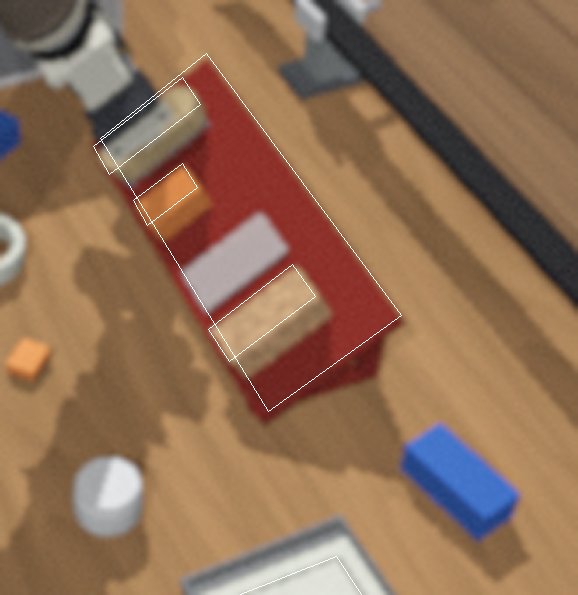

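Projected shelf, cork and wax outlines fit the side view well, so the item poses are right. The gripper body appears farther back than the reported pose implies, so I'll test where the fingertips really are using the earlier pictures.

```bash
python3 -c "
from h import *
def tip(pos,rv,o):
  R=Ro.from_rotvec(rv)
  for z in(-.1,-.047,0,.019):
    P=np.array(pos)+R.apply([[0,o/2,z],[0,-o/2,z],[0,-.095,z]]);print(z,np.round(proj(P,'side'),1).tolist(),np.round(proj(P,'top'),1).tolist())
print('start (side pic/1.4)');tip([.2727,.5618,.2104],[-.7037,-3.0616,.002],.105)
print('g1');tip([.5398,.3056,.1563],[.07,2.582,-.018],.09)
a=optics.get_image('side')
c=cv2.imread('pics/side0.png')[40:180,170:310];d=cv2.imread('pics/g1.png')[0:140,400:560]
cv2.imwrite('pics/g5.png',np.hstack([cv2.resize(c,(400,400)),cv2.resize(d,(400,350))[:,:] if 0 else cv2.copyMakeBorder(cv2.resize(d,(400,350)),0,50,0,0,0)]))"
```

```text
start (side pic/1.4)
-0.1 [[171.2, 65.3], [164.4, 80.7], [161.5, 87.4]] [[-7.5, 256.9], [37.0, 279.5], [55.1, 288.7]]
-0.047 [[174.2, 79.1], [167.8, 94.8], [165.0, 101.6]] [[6.5, 256.8], [48.9, 278.3], [66.2, 287.1]]
0 [[176.7, 90.8], [170.6, 106.6], [168.0, 113.5]] [[17.8, 256.7], [58.5, 277.4], [75.1, 285.8]]
0.019 [[177.7, 95.3], [171.7, 111.2], [169.1, 118.1]] [[22.1, 256.7], [62.1, 277.0], [78.5, 285.3]]
g1
-0.1 [[249.6, 107.1], [258.3, 121.7], [263.4, 130.3]] [[129.7, 170.1], [169.8, 172.3], [192.0, 173.5]]
-0.047 [[257.9, 116.6], [266.6, 131.1], [271.8, 139.7]] [[136.4, 161.5], [174.9, 163.6], [196.3, 164.8]]
0 [[264.9, 124.6], [273.7, 139.0], [278.9, 147.6]] [[142.0, 154.4], [179.1, 156.5], [199.7, 157.6]]
0.019 [[267.6, 127.7], [276.4, 142.1], [281.6, 150.7]] [[144.1, 151.7], [180.7, 153.7], [201.1, 154.8]]
```

View pics/g5.png

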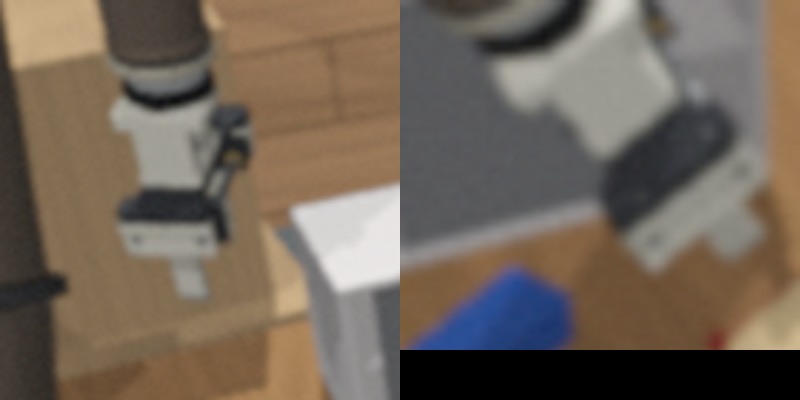

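The fingertips appear about 30 mm back along the tool from where the reported pose puts them: start tip seen at (169,103) against (172,111) predicted, and the same at the grasp pose. So the fingers sat just above the brush. I'll back off, open, advance 24 mm, then feel for the slope.

Call:
{"op": "arm_command", "data": {
  "deltas": [0,0,0,-0.005,0,0.0085,40,0,0,0,-0.005,0,0.0085,55,0,0,0,-0.005,0,0.0085,75,0,0,0,-0.005,0,0.0085,75,0,0,0,-0.005,0,0.0085,75,0,0,0,0,0,0,75,0,0,0,0.005,0,-0.0085,75,0,0,0,0.009,0,-0.0144,75,0,0,0,0.0127,-0.0004,-0.0203,75,0,0,0,0.0127,-0.0004,-0.0203,75,0,0,0,0.0127,-0.0004,-0.0203,75]
}}

```text
clock: 4.7
position: [0.6056, 0.3027, 0.0505]
ee_rot: [0.07, 2.583, -0.02]
force: [-0.3, 0.1, 0.3]
width: 0.817
gripper_force: 0.0
```

Call:
{"op": "arm_command", "data": {
  "deltas": [0,0,0,0.0016,0,-0.0025,75,0,0,0,0.0032,0,-0.0051,75,0,0,0,0.0032,0,-0.0051,75]
}}

```text
clock: 5.0
position: [0.6089, 0.3029, 0.0456]
ee_rot: [0.07, 2.582, -0.019]
force: [0.3, -0.5, -0.1]
width: 0.817
gripper_force: 0.0
```

Call:
{"op": "arm_command", "data": {
  "deltas": [0,0,0,0.0011,0,-0.0017,75,0,0,0,0.0011,0,-0.0017,75]
}}

```text
clock: 5.2
position: [0.6099, 0.3029, 0.044]
ee_rot: [0.07, 2.582, -0.019]
force: [-0.3, -1.0, 0.3]
width: 0.815
gripper_force: 0.0
```

Call:
{"op": "arm_command", "data": {
  "deltas": [0,0,0,0.0011,0,-0.0017,75,0,0,0,0.0011,0,-0.0017,75]
}}

```text
clock: 5.4
position: [0.6111, 0.3028, 0.0422]
ee_rot: [0.07, 2.582, -0.019]
force: [0.8, -0.1, -0.7]
width: 0.815
gripper_force: 0.0
```

Call:
{"op": "arm_command", "data": {
  "deltas": [0,0,0,0.0011,0,-0.0017,75,0,0,0,0.0011,0,-0.0017,75]
}}

```text
clock: 5.6
position: [0.6121, 0.3029, 0.0405]
ee_rot: [0.07, 2.583, -0.019]
force: [-0.8, -0.6, -0.0]
width: 0.815
gripper_force: 0.0
```

Call:
{"op": "arm_command", "data": {
  "deltas": [0,0,0,0.0011,0,-0.0017,75,0,0,0,0.0011,0,-0.0017,75]
}}

```text
clock: 5.8
position: [0.6132, 0.3028, 0.0388]
ee_rot: [0.071, 2.582, -0.019]
force: [-0.2, 0.1, -0.2]
width: 0.818
gripper_force: 0.0
```

Call:
{"op": "arm_command", "data": {
  "deltas": [0,0,0,0.0011,0,-0.0017,75,0,0,0,0.0011,0,-0.0017,75]
}}

```text
clock: 6.0
position: [0.6144, 0.303, 0.0372]
ee_rot: [0.07, 2.582, -0.019]
force: [-1.0, 0.7, 0.2]
width: 0.82
gripper_force: 0.4
```

Call:
{"op": "arm_command", "data": {
  "deltas": [0,0,0,0.0011,0,-0.0017,75,0,0,0,0.0011,0,-0.0017,75]
}}

```text
clock: 6.2
position: [0.6147, 0.303, 0.0368]
ee_rot: [0.071, 2.582, -0.017]
force: [-19.2, -4.9, 28.4]
width: 0.814
gripper_force: 16.8
```

Call:
{"op": "arm_command", "data": {
  "deltas": [0,0,0,0.0011,0,-0.0017,75,0,0,0,0.0011,0,-0.0017,75]
}}

```text
clock: 6.4
position: [0.6149, 0.3031, 0.0364]
ee_rot: [0.071, 2.582, -0.016]
force: [-40.0, -9.9, 55.3]
width: 0.817
gripper_force: 34.3
```

Contact: the slope is at a reported height of −14.5 mm, so the true TCP lies 33.5 mm behind the reported one. I'll back off 11.5 mm (true height 27 mm) and grip.

Call:
{"op": "arm_command", "data": {
  "deltas": [0,0,0,-0.0061,0,0.0098,75,0,0,0,-0.0061,0,0.0098,75,0,0,0,-0.0061,0,0.0098,65,0,0,0,-0.0061,0,0.0098,58,0,0,0,-0.0061,0,0.0098,52,0,0,0,-0.0061,0,0.0098,40,0,0,0,-0.0061,0,0.0098,40,0,0,0,-0.0061,0,0.0098,40,0,0,0,-0.0061,0,0.0098,40,0,0,0,-0.0061,0,0.0098,40],
  "force": 25
}}

```text
clock: 7.4
position: [0.6103, 0.3027, 0.0435]
ee_rot: [0.07, 2.583, -0.019]
force: [0.5, -0.6, -1.9]
width: 0.541
gripper_force: 25.0
```

```bash
sed -i "s/^H=.*/OFF=.0335;H=dict(cork=.024-OFF,wax=.022-OFF,brush=.0265-OFF)/" h.py; python3 -c "
from h import *
pre('brush');put('brush',.12);put('brush',.001)"
```

```text
brush normal [-0.53   0.017  0.848]
[-0.0005 -0.0002 -0.0004] [-0.0001  0.     -0.0004] at [0.6103 0.3027 0.0435] t 7.4 w 0.5410285121588646
[0.0078 0.3553 0.0388] [-0.1323 -0.7223  0.0735] at [0.6103 0.3027 0.0435] t 7.4 w 0.5410285121588646
[0.0078 0.3553 0.0388] [-0.1323 -0.7223 -0.0455] at [0.6103 0.3027 0.0435] t 7.4 w 0.5410285121588646
```

Brush gripped (49.7 mm, 25 N). Now I'll lift it and carry it over.

Call:
{"op": "arm_command", "data": {
  "deltas": [0,0,0,-0.01,0,0.017,40,0,0,0,-0.022,0,0.04,40,0,0,0,-0.035,0,0.07,40,0,0,0,-0.05,-0.01,0.1,40,0,0,0,-0.065,-0.03,0.13,40,0.001,0.035,0.004,-0.08,-0.06,0.14,40,0.002,0.07,0.008,-0.09,-0.095,0.15,40,0.002,0.105,0.012,-0.1,-0.13,0.15,40,0.003,0.14,0.016,-0.11,-0.165,0.15,40,0.004,0.175,0.02,-0.12,-0.2,0.15,40,0.005,0.21,0.024,-0.13,-0.235,0.15,40,0.006,0.245,0.028,-0.132,-0.27,0.15,40,0.006,0.28,0.032,-0.132,-0.305,0.15,40,0.007,0.315,0.036,-0.132,-0.34,0.15,40,0.008,0.355,0.039,-0.132,-0.375,0.15,40,0.008,0.355,0.039,-0.132,-0.41,0.15,40,0.008,0.355,0.039,-0.132,-0.445,0.15,40,0.008,0.355,0.039,-0.132,-0.48,0.15,40,0.008,0.355,0.039,-0.132,-0.515,0.15,40,0.008,0.355,0.039,-0.132,-0.55,0.15,40]
}}

```text
clock: 9.4
position: [0.4778, -0.2484, 0.1935]
ee_rot: [-0.013, 3.141, 0.002]
force: [0.3, 0.6, -2.6]
width: 0.541
gripper_force: 25.0
```

Call:
{"op": "arm_command", "data": {
  "deltas": [0,0,0,0,-0.035,0,40,0,0,0,0,-0.07,0,40,0,0,0,0,-0.105,-0.01,40,0,0,0,0,-0.135,-0.03,40,0,0,0,0,-0.155,-0.05,40,0,0,0,0,-0.167,-0.07,40,0,0,0,0,-0.172,-0.077,40,0,0,0,0,-0.172,-0.077,40,0,0,0,0,-0.172,-0.077,40,0,0,0,0,-0.172,-0.077,40,0,0,0,0,-0.172,-0.077,40]
}}

```text
clock: 10.5
position: [0.4792, -0.4186, 0.1177]
ee_rot: [-0.014, 3.139, 0.0]
force: [1.0, -0.2, -1.9]
width: 0.545
gripper_force: 25.0
```

```bash
python3 -c "
from h import *
put('brush',.001);s=sensors.observe();print(s['gripper_force'],s['force'],s['joints'])
im=optics.get_image('top')[150:235,340:480];cv2.imwrite('pics/g6.png',cv2.resize(im,None,fx=4,fy=4,interpolation=2))"
```

```text
[-0.0001  0.0014 -0.0008] [-0.0012 -0.001  -0.1197] at [ 0.4792 -0.4186  0.1177] t 10.5 w 0.544732810485667
24.997678399086 [ 1.01186027 -0.17492998 -1.93080429] [ 0.38869211  0.55251416  0.37050336  1.67561639 -0.23664304  0.95617813
  2.42590328]
```

Call:
{"op": "arm_command", "data": {
  "deltas": [0,0,0,0,0,-0.025,40,0,0,0,0,0,-0.05,40,0,0,0,0,0,-0.075,40,0,0,0,0,0,-0.095,40,0,0,0,0,0,-0.107,40,0,0,0,0,0,-0.113,40,0,0,0,0,0,-0.116,40,0,0,0,0,0,-0.116,40,0,0,0,0,0,-0.116,40,0,0,0,0,0,-0.116,40]
}}

```text
clock: 11.55
position: [0.4788, -0.4195, 0.0015]
ee_rot: [-0.013, 3.14, -0.0]
force: [0.1, -0.0, -1.4]
width: 0.543
gripper_force: 25.0
```

Call:
{"op": "arm_command", "data": {
  "deltas": [0,0,0,0,0,-0.0015,40,0,0,0,0,0,-0.0015,40]
}}

```text
clock: 11.75
position: [0.4785, -0.4191, -0.0008]
ee_rot: [-0.013, 3.141, 0.001]
force: [0.5, -0.5, -2.2]
width: 0.542
gripper_force: 25.0
```

Call:
{"op": "arm_command", "data": {
  "deltas": [0,0,0,0,0,-0.0015,40,0,0,0,0,0,-0.0015,40]
}}

```text
clock: 11.95
position: [0.4783, -0.419, -0.0026]
ee_rot: [-0.013, 3.141, 0.001]
force: [-0.1, -0.4, -1.5]
width: 0.542
gripper_force: 25.0
```

Call:
{"op": "arm_command", "data": {
  "deltas": [0,0,0,0,0,-0.001,40,0,0,0,0,0,-0.001,40]
}}

```text
clock: 12.15
position: [0.4786, -0.4191, -0.0032]
ee_rot: [-0.013, 3.141, 0.001]
force: [0.7, -0.5, 1.1]
width: 0.541
gripper_force: 25.0
```

Touching down at reported −3 mm as predicted. I'll release and rise.

Call:
{"op": "arm_command", "data": {
  "deltas": [0,0,0,0,0,0,50,0,0,0,0,0,0,55,0,0,0,0,0,0,62,0,0,0,0,0,0,66,0,0,0,0,0,0,66,0,0,0,0,0,0.02,66,0,0,0,0,0,0.05,66,0,0,0,0,0,0.09,66,0,0,0,0,0,0.13,66,0,0,0,0,0.04,0.17,66,0,0,0,0,0.08,0.2,66,0,0,0,0,0.12,0.2,66,0,0,0,0,0.16,0.2,66,0,0,0,0,0.2,0.2,66,0,0,0,0,0.24,0.2,66,0,0,0,0,0.26,0.2,66,0,0,0,0,0.26,0.2,66,0,0,0,0,0.26,0.2,66]
}}

```text
clock: 13.95
position: [0.4784, -0.1593, 0.1968]
ee_rot: [-0.014, 3.141, 0.001]
force: [-0.5, 0.0, 0.4]
width: 0.717
gripper_force: 0.0
```

```bash
python3 -c "
from h import *
pre('cork',.07);pre('cork')
im=optics.get_image('top');cv2.imwrite('pics/after_brush.png',im)
hsv=cv2.cvtColor(im,cv2.COLOR_BGR2HSV)
c=proj([D['brush']])[0].astype(int);print(c)
print(hsv[c[1],c[0]-24:c[0]+25,1]);print(hsv[c[1]-32:c[1]+33,c[0],1])"
```

```text
cork normal [-0.53   0.017  0.848]
[-0.0022 -0.3549 -0.018 ] [ 0.0812  0.1743 -0.0998] at [ 0.4784 -0.1593  0.1968] t 13.95 w 0.7167324727176566
cork normal [-0.53   0.017  0.848]
[-0.0022 -0.3549 -0.018 ] [ 0.1183  0.1731 -0.1592] at [ 0.4784 -0.1593  0.1968] t 13.95 w 0.7167324727176566
[441 189]
[24 16 14 13 13 13 12 12 12 13 14 15 12 14 12 16 25 57 98 99 98 97 97 97
 99 95 96 95 93 94 96 93 93 94 95 94 94 91 68 35 16  4  8 10  5  9 16  6
 43]
[144 146 133  84  20   4  13  13  15  42  69  89  99  98  98  97  96  95
  94  95  96  94  94  94  90  89  92  97  97  99  97  99  99  97  97  97
  98  96  98  96  97  96  96  95  95 100 105 105 103 107 107 107 110  82
  34  18  14  18  14  14   7  31 104 147 149]
```

```bash
cat >> h.py <<'E'
def check(n,im):
    """placed item: fit x,y,yaw of its silhouette to the saturated blob in the tray (top view)"""
    S=(cv2.GaussianBlur(cv2.cvtColor(im,cv2.COLOR_BGR2HSV),(3,3),0)[...,1]>52).astype(np.uint8)
    c=proj([D[n]])[0].astype(int);box=np.zeros_like(S);L,W=dict(cork=(25,16),wax=(18,15),brush=(27,16))[n];L=27
    box[c[1]-L:c[1]+L,c[0]-W:c[0]+W+4]=1;k,lab,st,ce=cv2.connectedComponentsWithStats(S*box)
    i=1+np.argmax(st[1:,4]);m=(lab==i).astype(np.uint8)
    if n=="brush":
        a=np.linspace(0,2*np.pi,40);e=np.c_[np.sign(np.cos(a))*.035+.025*np.cos(a),.025*np.sin(a)]
        P=np.vstack([np.c_[e,np.full(40,z)] for z in(.014,.038)])
    else:
        L,W,h=dict(cork=(.1,.045,.036),wax=(.064,.04,.032))[n];P=np.array([[x*L/2,y*W/2,z] for x in(-1,1) for y in(-1,1) for z in(0,h)])
    mk=lambda p:np.array([np.r_[v] for v in cv2.convexHull(proj(np.array([p[0],p[1],.004])+Ro.from_euler('z',p[2]).apply(P)).astype(np.float32))[:,0]])
    def f(M):return np.array([M['m10']/M['m00'],M['m01']/M['m00'],.5*np.arctan2(2*M['mu11'],M['mu20']-M['mu02'])*20])
    mm=f(cv2.moments(m,True))
    def g(p):
        d=f(cv2.moments(mk(p).reshape(-1,1,2)))-mm;d[2]=(d[2]+10*np.pi)%(20*np.pi)-10*np.pi;return d
    r=least_squares(g,[D[n][0],D[n][1],0],x_scale=.01);print(n,"area",m.sum(),cv2.contourArea(mk(r.x).astype(np.float32)),"pose",np.round(r.x,4),"err mm",np.round((r.x[:2]-D[n][:2])*1e3,1))
E
python3 -c "
from h import *
check('brush',cv2.imread('pics/after_brush.png'))"
```

```text
brush area 880 908.9093524836935 pose [ 0.4773 -0.42    0.0006] err mm [-0.7 -0.4]
```

Call:
{"op": "arm_command", "data": {
  "deltas": [-0.001,-0.09,-0.005,0.02,0.045,-0.02,66,-0.001,-0.18,-0.01,0.04,0.09,-0.04,66,-0.002,-0.27,-0.014,0.06,0.13,-0.06,66,-0.002,-0.355,-0.018,0.081,0.174,-0.08,66,-0.002,-0.355,-0.018,0.081,0.174,-0.1,66,-0.002,-0.355,-0.018,0.081,0.174,-0.1,66,-0.002,-0.355,-0.018,0.081,0.174,-0.1,66,-0.002,-0.355,-0.018,0.081,0.174,-0.1,66,-0.002,-0.355,-0.018,0.081,0.174,-0.1,66]
}}

```text
clock: 14.9
position: [0.5475, -0.073, 0.1207]
ee_rot: [0.06, 2.63, -0.151]
force: [0.2, -1.4, -0.0]
width: 0.72
gripper_force: 0.0
```

```bash
python3 -c "
from h import *
pre('cork')"
```

```text
cork normal [-0.53   0.017  0.848]
[ 0.0598 -0.0328  0.034 ] [ 0.0492  0.0867 -0.0831] at [ 0.5475 -0.073   0.1207] t 14.9 w 0.7199836199399219
```

The brush sits within 1 mm of its outline. The arm was lagging on joint speed, so I'll finish reaching the cork pre-grasp first.

Call:
{"op": "arm_command", "data": {
  "deltas": [0,0,0,0,0,0,66,0,0,0,0,0,0,66,0,0,0,0,0,0,66,0,0,0,0,0,0,66,0,0,0,0,0,0,66,0,0,0,0,0,0,66,0,0,0,0,0,0,66,0,0,0,0,0,0,66,0,0,0,0,0,0,66,0,0,0,0,0,0,66]
}}

```text
clock: 15.9
position: [0.5471, -0.0712, 0.1208]
ee_rot: [0.057, 2.631, -0.15]
force: [-0.1, -0.1, 0.3]
width: 0.725
gripper_force: 0.0
```

```bash
python3 -c "
from h import *
pre('cork');print(sensors.observe()['joints'])"
```

```text
cork normal [-0.53   0.017  0.848]
[ 0.0598 -0.0335  0.0323] [ 0.0496  0.085  -0.0832] at [ 0.5471 -0.0712  0.1208] t 15.9 w 0.7247792442597841
[ 0.0333228   0.2336555  -0.12611394  2.33194802  1.16758789  0.20219722
  0.33263599]
```

Call:
{"op": "arm_command", "data": {
  "deltas": [0.02,-0.01,0.01,0.004,0.03,0.01,66,0.04,-0.02,0.02,0.008,0.06,0.01,66,0.06,-0.033,0.033,0.012,0.086,0.01,66,0.06,-0.033,0.033,0.012,0.086,0.01,66,0.06,-0.033,0.033,0.012,0.086,0.01,66,0.06,-0.033,0.033,0.012,0.086,0.01,66,0.06,-0.033,0.033,0.012,0.086,0.01,66,0.06,-0.033,0.033,0.012,0.086,0.01,66]
}}

```text
clock: 16.7
position: [0.5591, 0.014, 0.1308]
ee_rot: [0.026, 2.584, -0.007]
force: [0.2, -0.1, 0.0]
width: 0.721
gripper_force: 0.0
```

```bash
python3 -c "
from h import *
pre('cork');print(sensors.observe()['joints'])"
```

```text
cork normal [-0.53   0.017  0.848]
[ 0.     -0.0004  0.    ] [ 0.0376 -0.0002 -0.0932] at [0.5591 0.014  0.1308] t 16.7 w 0.7207700646023346
[-0.09208005  0.21953031 -0.1254517   2.34412633  1.35569131  0.15014981
  0.03171693]
```

Call:
{"op": "arm_command", "data": {
  "deltas": [0,0,0,0,0,-0.03,66,0,0,0,0.005,0,-0.045,66,0,0,0,0.014,0,-0.06,66,0,0,0,0.023,0,-0.073,66,0,0,0,0.031,0,-0.083,66,0,0,0,0.036,0,-0.09,66,0,0,0,0.0375,0,-0.093,66,0,0,0,0.0375,0,-0.093,66,0,0,0,0.0375,0,-0.093,66]
}}

```text
clock: 17.6
position: [0.5965, 0.0148, 0.0383]
ee_rot: [0.024, 2.583, -0.007]
force: [0.3, 0.6, 1.0]
width: 0.718
gripper_force: 0.0
```

```bash
python3 -c "
from h import *
pre('cork');print(sensors.observe()['joints'])"
```

```text
cork normal [-0.53   0.017  0.848]
[ 0.     -0.0002 -0.0009] [ 0.0003 -0.0011 -0.0006] at [0.5965 0.0148 0.0383] t 17.6 w 0.717833805583253
[ 0.14565684  0.49940845 -0.41616097  2.3195768   2.16967798  0.35784705
 -0.73199099]
```

In place. Closing on the cork.

Call:
{"op": "arm_command", "data": {
  "deltas": [0,0,0,0,-0.001,0,58,0,0,0,0,-0.001,0,52,0,0,0,0,-0.001,0,48,0,0,0,0,-0.001,0,36,0,0,0,0,-0.001,0,36,0,0,0,0,-0.001,0,36,0,0,0,0,-0.001,0,36,0,0,0,0,-0.001,0,36],
  "force": 20
}}

```text
clock: 18.4
position: [0.5967, 0.0139, 0.0381]
ee_rot: [0.024, 2.583, -0.007]
force: [-3.7, -0.0, 6.8]
width: 0.49
gripper_force: 20.0
```

```bash
python3 -c "
from h import *
pre('cork');put('cork',.12)"
```

```text
cork normal [-0.53   0.017  0.848]
[-0.0002 -0.0002 -0.0008] [ 0.0001 -0.0001 -0.0004] at [0.5967 0.0139 0.0381] t 18.4 w 0.4902219446519246
[0.0017 0.3554 0.0166] [-0.1192 -0.2531  0.0764] at [0.5967 0.0139 0.0381] t 18.4 w 0.4902219446519246
```

Call:
{"op": "arm_command", "data": {
  "deltas": [0,0,0,-0.01,0,0.017,36,0,0,0,-0.022,0,0.04,36,0,0,0,-0.035,0,0.07,36,0,0,0,-0.045,0,0.1,36,0,0.035,0.002,-0.055,-0.02,0.12,36,0,0.07,0.004,-0.065,-0.04,0.13,36,0,0.105,0.006,-0.075,-0.06,0.13,36,0,0.14,0.008,-0.085,-0.08,0.13,36,0.001,0.175,0.01,-0.095,-0.1,0.13,36,0.001,0.21,0.012,-0.105,-0.12,0.13,36,0.001,0.245,0.013,-0.115,-0.14,0.13,36,0.001,0.28,0.014,-0.119,-0.16,0.13,36,0.002,0.315,0.015,-0.119,-0.18,0.13,36,0.002,0.355,0.017,-0.119,-0.2,0.12,36,0.002,0.355,0.017,-0.119,-0.225,0.1,36,0.002,0.355,0.017,-0.119,-0.245,0.085,36,0.002,0.355,0.017,-0.119,-0.253,0.076,36,0.002,0.355,0.017,-0.119,-0.253,0.076,36,0.002,0.355,0.017,-0.119,-0.253,0.076,36,0.002,0.355,0.017,-0.119,-0.253,0.076,36]
}}

```text
clock: 20.4
position: [0.4782, -0.2379, 0.1147]
ee_rot: [-0.016, 3.14, 0.001]
force: [-0.4, -0.8, -0.3]
width: 0.493
gripper_force: 19.9
```

```bash
python3 -c "
from h import *
put('cork',.0);s=sensors.observe();print(s['gripper_force'],s['joints'])"
```

```text
[-0.0003  0.001  -0.0014] [-0.0007 -0.0013 -0.1202] at [ 0.4782 -0.2379  0.1147] t 20.4 w 0.49330068422251083
19.942804276943207 [ 0.6714333   0.42931929 -0.41144397  1.88567308  0.21859473  0.86916739
  1.7325025 ]
```

Call:
{"op": "arm_command", "data": {
  "deltas": [0,0,0,0,-0.001,-0.025,36,0,0,0,0,-0.001,-0.05,36,0,0,0,0,-0.001,-0.075,36,0,0,0,0,-0.001,-0.095,36,0,0,0,0,-0.001,-0.107,36,0,0,0,0,-0.001,-0.113,36,0,0,0,0,-0.001,-0.117,36,0,0,0,0,-0.001,-0.117,36,0,0,0,0,-0.001,-0.117,36,0,0,0,0,-0.001,-0.117,36]
}}

```text
clock: 21.4
position: [0.4781, -0.2405, -0.0025]
ee_rot: [-0.013, 3.14, -0.0]
force: [-0.3, -0.9, -0.8]
width: 0.488
gripper_force: 19.9
```

Call:
{"op": "arm_command", "data": {
  "deltas": [0,0,0,0,0,-0.001,36,0,0,0,0,0,-0.001,36]
}}

```text
clock: 21.6
position: [0.4777, -0.2403, -0.004]
ee_rot: [-0.013, 3.141, 0.001]
force: [-0.0, -0.7, -0.4]
width: 0.49
gripper_force: 19.9
```

Call:
{"op": "arm_command", "data": {
  "deltas": [0,0,0,0,0,-0.001,36,0,0,0,0,0,-0.001,36]
}}

```text
clock: 21.8
position: [0.4776, -0.2402, -0.0053]
ee_rot: [-0.013, 3.141, 0.001]
force: [0.9, 0.0, 0.1]
width: 0.488
gripper_force: 19.9
```

Call:
{"op": "arm_command", "data": {
  "deltas": [0,0,0,0,0,-0.001,36,0,0,0,0,0,-0.001,36]
}}

```text
clock: 22.0
position: [0.4778, -0.2404, -0.0057]
ee_rot: [-0.013, 3.141, 0.0]
force: [-1.4, 0.8, 5.4]
width: 0.486
gripper_force: 20.0
```

Touchdown. I'll release, rise and move toward the wax, high and back from the shelf.

Call:
{"op": "arm_command", "data": {
  "deltas": [0,0,0,0,0,0.0003,46,0,0,0,0,0,0.0003,52,0,0,0,0,0,0.0003,60,0,0,0,0,0,0.0003,62,0,0,0,0,0,0.0003,62,0,0,0,0,0,0.02,62,0,0,0,0,0,0.05,62,0,0,0,0,0,0.09,62,0,0,0,0,0,0.13,62,0,0,0,0,0.04,0.17,62,0,0,0,0,0.08,0.2,62,0,0,0,0,0.12,0.2,62,0,0,0,0,0.16,0.2,62,0,0,0,0,0.2,0.2,62,0,0,0,0,0.24,0.2,62,0,0,0,0,0.28,0.2,62,0,0,0,0,0.3,0.2,62,0,0,0,0,0.3,0.2,62,0,0,0,0,0.3,0.2,62]
}}

```text
clock: 23.9
position: [0.4775, 0.0596, 0.1937]
ee_rot: [0.015, -3.141, -0.0]
force: [-0.3, -0.2, -0.5]
width: 0.673
gripper_force: 0.0
```

```bash
python3 -c "
from h import *
pre('wax',.09);pre('wax')
im=optics.get_image('top');cv2.imwrite('pics/after_cork.png',im);check('cork',im);check('brush',im);print(sensors.observe()['joints'])"
```

```text
wax normal [-0.53   0.017  0.848]
[-0.0083 -0.3556 -0.0405] [ 0.0649  0.1553 -0.0903] at [0.4775 0.0596 0.1937] t 23.9 w 0.6732246588541033
wax normal [-0.53   0.017  0.848]
[-0.0083 -0.3556 -0.0405] [ 0.1125  0.1538 -0.1666] at [0.4775 0.0596 0.1937] t 23.9 w 0.6732246588541033
cork area 734 755.3226105817594 pose [ 0.478  -0.2397  0.    ] err mm [ 0.5 -0.5]
brush area 885 908.8511988969985 pose [ 4.772e-01 -4.198e-01  1.000e-04] err mm [-0.8 -0.2]
[ 0.23857611  0.27796891 -0.57645119  1.90025971  0.17729999  1.01382435
  1.16381132]
```

Cork and brush are both within 1 mm. Now the wax.

Call:
{"op": "arm_command", "data": {
  "deltas": [0,0,0,0,0.03,0,62,0,0,0,0,0.06,0,62,-0.001,-0.035,-0.004,0.007,0.09,0,62,-0.002,-0.07,-0.008,0.014,0.12,0,62,-0.002,-0.105,-0.012,0.02,0.15,-0.005,62,-0.003,-0.14,-0.016,0.026,0.155,-0.01,62,-0.004,-0.175,-0.02,0.032,0.155,-0.02,62,-0.005,-0.21,-0.024,0.039,0.155,-0.03,62,-0.006,-0.245,-0.028,0.045,0.155,-0.04,62,-0.006,-0.28,-0.032,0.052,0.155,-0.055,62,-0.007,-0.315,-0.036,0.058,0.155,-0.07,62,-0.008,-0.3556,-0.0405,0.065,0.155,-0.085,62,-0.008,-0.3556,-0.0405,0.065,0.155,-0.09,62,-0.008,-0.3556,-0.0405,0.065,0.155,-0.09,62,-0.008,-0.3556,-0.0405,0.065,0.155,-0.09,62,-0.008,-0.3556,-0.0405,0.065,0.155,-0.09,62]
}}

```text
clock: 25.55
position: [0.5434, 0.2142, 0.1046]
ee_rot: [0.076, 2.581, -0.019]
force: [0.4, -0.7, 0.2]
width: 0.673
gripper_force: 0.0
```

```bash
python3 -c "
from h import *
pre('wax');print(sensors.observe()['joints'])"
```

```text
wax normal [-0.53   0.017  0.848]
[-0.0012  0.0006  0.0014] [ 0.0466 -0.0009 -0.0775] at [0.5434 0.2142 0.1046] t 25.55 w 0.673431596315531
[-0.50288243  0.35102061 -0.26332849  2.24940583  1.33033987  0.4901439
 -0.41586011]
```

Call:
{"op": "arm_command", "data": {
  "deltas": [0,0,0,0.011,0,-0.018,62,0,0,0,0.022,0,-0.036,62,0,0,0,0.032,-0.0005,-0.052,62,0,0,0,0.04,-0.001,-0.065,62,0,0,0,0.045,-0.001,-0.074,62,0,0,0,0.0468,-0.001,-0.077,62,0,0,0,0.0468,-0.001,-0.077,62,0,0,0,0.0468,-0.001,-0.077,55,0,0,0,0.0468,-0.001,-0.077,48,0,0,0,0.0468,-0.001,-0.077,43,0,0,0,0.0468,-0.001,-0.077,32,0,0,0,0.0468,-0.001,-0.077,32,0,0,0,0.0468,-0.001,-0.077,32,0,0,0,0.0468,-0.001,-0.077,32,0,0,0,0.0468,-0.001,-0.077,32],
  "force": 20
}}

```text
clock: 27.05
position: [0.5895, 0.214, 0.0273]
ee_rot: [0.073, 2.581, -0.019]
force: [-3.1, -0.9, 6.9]
width: 0.438
gripper_force: 19.9
```

```bash
python3 -c "
from h import *
pre('wax');put('wax',.12)"
```

```text
wax normal [-0.53   0.017  0.848]
[-0.0009  0.0007 -0.    ] [ 0.0005 -0.0007 -0.0002] at [0.5895 0.214  0.0273] t 27.05 w 0.4379303994518401
[0.0076 0.3562 0.0399] [-0.1118 -0.5436  0.0852] at [0.5895 0.214  0.0273] t 27.05 w 0.4379303994518401
```

Wax gripped (40.2 mm). Lift and carry.

Call:
{"op": "arm_command", "data": {
  "deltas": [0,0,0,-0.01,0,0.017,32,0,0,0,-0.022,0,0.04,32,0,0,0,-0.035,0,0.07,32,0,0,0,-0.05,-0.01,0.1,32,0.001,0.035,0.004,-0.06,-0.03,0.13,32,0.002,0.07,0.008,-0.07,-0.06,0.15,32,0.002,0.105,0.012,-0.08,-0.09,0.16,32,0.003,0.14,0.016,-0.09,-0.12,0.16,32,0.004,0.175,0.02,-0.1,-0.15,0.16,32,0.005,0.21,0.024,-0.11,-0.18,0.16,32,0.006,0.245,0.028,-0.112,-0.21,0.16,32,0.006,0.28,0.032,-0.112,-0.245,0.16,32,0.007,0.315,0.036,-0.112,-0.28,0.16,32,0.0076,0.356,0.04,-0.112,-0.315,0.16,32,0.0076,0.356,0.04,-0.112,-0.35,0.16,32,0.0076,0.356,0.04,-0.112,-0.385,0.16,32,0.0076,0.356,0.04,-0.112,-0.42,0.16,32,0.0076,0.356,0.04,-0.112,-0.455,0.15,32,0.0076,0.356,0.04,-0.112,-0.49,0.14,32,0.0076,0.356,0.04,-0.112,-0.515,0.13,32]
}}

```text
clock: 29.05
position: [0.4766, -0.3038, 0.1562]
ee_rot: [0.009, -3.141, 0.001]
force: [-0.4, 0.4, -1.6]
width: 0.438
gripper_force: 19.9
```

Call:
{"op": "arm_command", "data": {
  "deltas": [0,0,0,0,-0.018,-0.01,32,0,0,0,0,-0.028,-0.025,32,0,0,0,0,-0.028,-0.045,32,0,0,0,0,-0.028,-0.045,32,0,0,0,0,-0.028,-0.045,32,0,0,0,0,-0.028,-0.045,32,0,0,0,0,-0.028,-0.045,32]
}}

```text
clock: 29.75
position: [0.4782, -0.329, 0.1128]
ee_rot: [-0.013, 3.14, -0.002]
force: [0.1, 1.2, 0.4]
width: 0.434
gripper_force: 19.9
```

```bash
python3 -c "
from h import *
put('wax',.0)"
```

```text
[ 0.0007  0.0007 -0.0003] [-0.0005 -0.0006 -0.1203] at [ 0.4782 -0.329   0.1128] t 29.75 w 0.4335521509651771
```

Call:
{"op": "arm_command", "data": {
  "deltas": [0,0,0,0,0,-0.025,32,0,0,0,0,0,-0.05,32,0,0,0,0,0,-0.075,32,0,0,0,0,0,-0.095,32,0,0,0,0,0,-0.107,32,0,0,0,0,0,-0.113,32,0,0,0,0,0,-0.1165,32,0,0,0,0,0,-0.1165,32,0,0,0,0,0,-0.1165,32,0,0,0,0,0,-0.1165,32]
}}

```text
clock: 30.75
position: [0.4779, -0.3295, -0.0039]
ee_rot: [-0.012, 3.141, -0.002]
force: [0.2, 0.3, -0.9]
width: 0.437
gripper_force: 19.9
```

Call:
{"op": "arm_command", "data": {
  "deltas": [0,0,0,0,0,-0.001,32,0,0,0,0,0,-0.002,32,0,0,0,0,0,-0.002,32]
}}

```text
clock: 31.05
position: [0.4773, -0.3292, -0.0067]
ee_rot: [0.012, -3.141, 0.0]
force: [-0.4, -0.7, -0.3]
width: 0.436
gripper_force: 19.9
```

Call:
{"op": "arm_command", "data": {
  "deltas": [0,0,0,0,0,-0.001,32,0,0,0,0,0,-0.001,32]
}}

```text
clock: 31.25
position: [0.4776, -0.3293, -0.0076]
ee_rot: [0.012, -3.141, 0.001]
force: [-0.4, 1.3, 0.9]
width: 0.436
gripper_force: 19.9
```

Call:
{"op": "arm_command", "data": {
  "deltas": [0,0,0,0,0,-0.0008,32,0,0,0,0,0,-0.0008,32]
}}

```text
clock: 31.45
position: [0.4777, -0.3292, -0.0078]
ee_rot: [-0.013, 3.141, -0.001]
force: [-2.2, 1.8, 9.7]
width: 0.436
gripper_force: 20.0
```

Call:
{"op": "arm_command", "data": {
  "deltas": [0,0,0,0,0,0.0005,41,0,0,0,0,0,0.0005,47,0,0,0,0,0,0.0005,54,0,0,0,0,0,0.0005,55,0,0,0,0,0,0.0005,55,0,0,0,0,0,0.02,55,0,0,0,0,0,0.05,55,0,0,0,0,0,0.09,55,0,0,0,0,0,0.13,55,0,0,0,0,0.04,0.17,55,0,0,0,0,0.08,0.2,55,0,0,0,0,0.12,0.2,55,0,0,0,0,0.16,0.2,55,0,0,0,0,0.2,0.2,55,0,0,0,0,0.24,0.2,55,0,0,0,0,0.28,0.2,55,0,0,0,0,0.28,0.2,55,0,0,0,0,0.28,0.2,55]
}}

```text
clock: 33.25
position: [0.4774, -0.0486, 0.1916]
ee_rot: [0.016, -3.141, 0.001]
force: [-0.2, -0.6, -0.9]
width: 0.598
gripper_force: 0.0
```

```bash
python3 -c "
from h import *
im=optics.get_image('top');b=optics.get_image('side')
for n in D: check(n,im)
o=np.zeros((600,800,3),np.uint8);o[:,:430]=cv2.resize(im[90:240,140:480],(800,353))[:,:430][:0].reshape(0,430,3) if 0 else 0
t=cv2.resize(im[90:240,140:480],(800,353));u=cv2.resize(b[250:375,280:405],(247,247));v=cv2.resize(b[120:260,220:380],(282,247))
o[:353]=t;o[353:,:247]=u;o[353:,260:542]=v
cv2.imwrite('pics/final.png',o)"
```

```text
cork area 1071 752.1990883480757 pose [ 0.4826 -0.2316  0.0017] err mm [5.1 7.6]
wax area 482 454.5340850125067 pose [ 0.4776 -0.3296  0.0036] err mm [-0.1  0. ]
brush area 879 908.8563136144076 pose [ 0.4774 -0.42   -0.    ] err mm [-0.6 -0.4]
```

View pics/final.png

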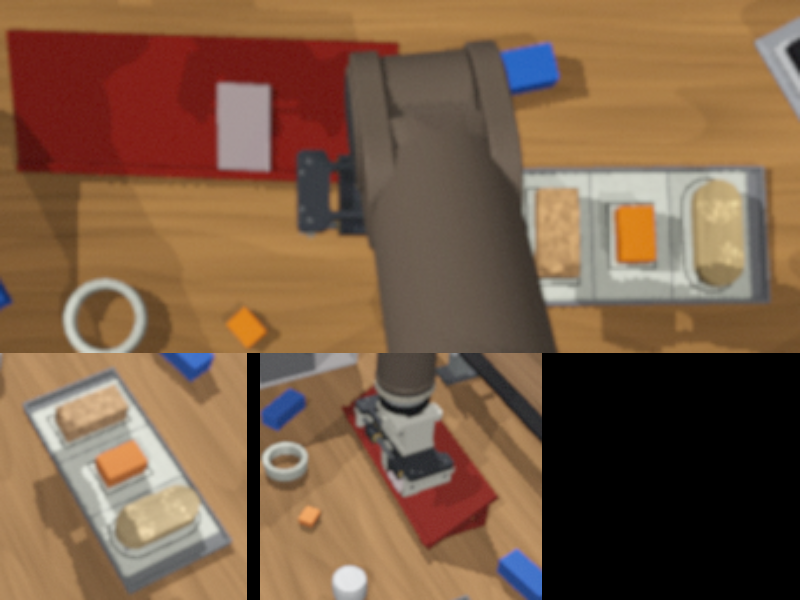

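The picture shows cork (558,235), wax (635,234) and brush (717,232) lying flat in their own outlines. The scraper (243,127), stub, tape and tin haven't moved. The cork's odd fit this time comes from the arm covering part of the tray; it measured within 1 mm before. The gripper is clear of everything, so I'll hand in.

```bash
python3 -c "
from cell import arm
print(arm.sign_off())"
```

```text
the job is handed in; nothing more can be done
None
```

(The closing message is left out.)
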